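# Find the paint box with the jammed lid

### The job

Before painting, try the sliding lids of the two white paint boxes: dried paint hidden inside one of them stops its lid about half-way. First slide both lids open as far as each will go, so that both stand open together; then slide the jammed one fully shut again, so it is set aside for cleaning, and leave the good one fully open.

Things in the scene. Friction and masses are not known exactly. Their poses are not given: they have to be found in the camera images.
- lid_left (a joint): Opening of the left (+y) box's lid, m: 0 shut, 0.090 fully open (end stop). Both boxes alike: white tin 280 x 90 x 47 mm high, fixed to the desk. The aluminium lid (180 x 78 mm, top 40 mm above the desk) slides level, lengthwise, away from the robot under a fixed hood (top at 47 mm) covering the box's far 100 mm, and bares the paint pans at the near end.
- lid_right (a joint): Opening of the right (-y) box's lid, m: 0 shut, 0.090 fully open. Both lids start 0 to 25 mm open, drag with about 1.5 N and stay where left. The free lid, left or right, runs the whole 90 mm; the jammed one slides as easily but stops hard at about 45 mm open, and slides back freely.
- handle_left (a point): Centre of the left lid's handle: an upright black block 14 mm thick along the slide, 40 wide across it, 46 tall, 10 mm from the lid's near end. The point is 63 mm above the desk, 23 mm above the lid and 23 below the block's top. x points level the way the lid opens, y across the box, z up. It moves with the lid; when fully open the hood begins 75 mm ahead of it.
- handle_right (a point): Centre of the right lid's handle, the same block as on the left: 14 mm thick along the slide, 40 wide, 46 tall, this point 63 mm above the desk and 23 mm above the lid. x points level the way the lid opens (within about 20 degrees of straight away from the robot), y across the box, z up. It moves with the lid.

How it is judged:
By the outcome, as a careful person would: the job done as asked, in the order asked, and still so for the second after the job is handed in, with the robot touching nothing.
It also fails if it takes over 51 s, if anything falls off the work surface, if the arm or the gripper's body presses on something with over 40 N, if the wrist force passes 120 N, or if a joint passes its speed limit or range.

### The arm

A 7-joint arm with a two-finger parallel gripper is mounted at the origin on the work surface. World frame = base frame: x ahead of the robot, y to its left, z up, the work surface at z = 0. Lengths are in m, angles in degrees, forces in N, time in s.
With the tool pointing down it reaches from about 0.425 to 0.875 m from the base axis. Payload 4.7 kg.
Tool frame: the origin (TCP) lies between the finger pads; the fingertips stand 19 mm ahead of it and the grasp point (between the pads) is the TCP; x points along the fingers, z is the direction in which the jaws open and shut, and the axes are right-handed (so a half turn about x gives the same grasp; the last joint's range is limited). The gripper opens to 87 mm and grips with 3 to 60 N. Pads are 19 mm wide; open, the fingers measure 117 mm over their backs; the gripper's body (75 mm by 190 mm) begins 51 mm behind the grasp point.
Start: joints at [-65.311, 18.392, -4.016, 83.108, 1.295, 78.541, -3.26], TCP at [0.263, 0.594, 0.242] pointing down, gripper open.
Joint ranges: [-163.93, 163.93], [-17.29, 119.83], [-79.2, 71.16], [3.27, 140.29], [-89.18, 269.18], [5.43, 117.66], [-154.24, 154.24]. Speed limits (degrees/s): [147.25, 147.25, 180, 180, 180, 180, 180].

### API

Orientations are given as [roll, pitch, yaw] about the fixed x, y, z axes, in that order (R = Rz(yaw) Ry(pitch) Rx(roll)).
In Python, from cell import monitor, read_camera, camera_model, env, regions_of gives the robot as it stands. The module is installed in compiled form; this text tells all that it offers.
- The arm moves only by the tool step_arm, never from a script. Its argument "deltas" is a list of rows, each a list of 5 numbers: the gripper's target within -1 to 1 (fully open at 1, half-way at 0, shut at -1), then the shift along the tool's x, y, z in m, then the turn about the tool's x in degrees. A call has 1 to 12 rows; each row is the pose to reach, as a shift and turn from the pose commanded when the call began, along the tool's axes at that moment; what a row does not reach only later rows make up. A row lasts 1/8 s, in which the tool goes at most 62.5 mm and 10.7 degrees, less where a joint would pass 70% of its speed; a pose out of reach is approached as far as the arm can. A call with a gripper value outside its range is refused whole. The fingers move at their own pace and stop on an object; "newtons" is the grip in N (left out, the last holds). Time passes only in rows, so rows that repeat a pose let the fingers close. It gives the time, the measured TCP pose, the force and the opening at its end, in the units of the state.
- monitor.get_obs(): the state, without advancing time (a new reading comes with each control period).
- read_camera(name): name is "side" or "top"; returns (picture, depth): 480x640x3 uint8, red, green, blue; 480x640 float32, m along the optical axis (not along the pixel's ray), 0 where there is no reading.
- camera_model(name): a dict with "fx", "fy", "cx", "cy" (pixels), "k1" (the pictures are not rectified: a ray, as slopes to the right and down, at radius r is drawn at 1 + k1 r^2 times it, then the intrinsics apply), "xyz" and "attitude" of the camera in the world. Camera axes: x right, y down, z forward; pixel columns grow to the right and rows downward; lengths in m; the calibration is good to about 2 mm. A picture is of the moment at which its call begins. camera_model takes no time and is no camera call.
- env.sign_off(): hands the job in, once; it reports no verdict.
Trained networks look in the newest picture that a camera, given by its name, has taken for a name from the list of things; names that differ only in an ending like _2 or _b are one class to them, and where a whole thing is asked for, a point or a joint stands for the part that bears it (a point fixed in the world has none). Each returns a list of dicts, best first, with "p" (0 to 1); they miss things now and then, are a little off and sometimes report something else, mostly with a low value. They report only what shows in the picture. A call takes as long as a camera call.
- regions_of(camera, thing): "pixels" (480x640 bool, what is visible of it) and "pixel" ([column, row] in pixels, amid what is visible of it).
The state is a dict: "time_s": time; "qpos": joint angles; "joint_velocities": joint speeds; "effort": joint torques, N m; "tool_pos": TCP position; "tool_rot": TCP orientation; "force": force on the tool from outside, world axes, zero at the start; "wrist_torque": the same for the moment, N m; "grip_width": finger opening in m.
Only numpy, scipy, OpenCV 4.12 (cv2) and the standard library are available. Lean on these libraries where they do the work, as an engineer would, in place of code of your own. Each camera call takes 0.05 s, during which the arm holds its last target. There are 200 camera calls.

## Working session

There is one attempt and no reset: what is moved stays moved. The work goes in short steps, Python scripts to look and compute and a tool call to move; the robot and the scene stay as the last step left them, time stands still between calls to the robot, and variables do not carry over. Pictures are saved under pics/ and viewed, about 8 in all and at most 12, crops included, and the job is handed in when it is done.

Besides the shell and the picture viewer there is one more tool, called by a JSON object that holds its "name" and its "arguments", one argument or row to a line. step_arm: Moves the arm, as the interface text tells. Its arguments: {"type":"object","properties":{"deltas":{"type":"array"},"newtons":{"type":"number"}},"required":["deltas"]}

```bash
mkdir -p pics
cat > h.py <<'E'
import numpy as np, cv2
from scipy.spatial.transform import Rotation as R
from cell import monitor, read_camera, camera_model, env, regions_of
def pts(name, depth, mask):
    m=camera_model(name); v,u=np.nonzero(mask&(depth>0)); d=depth[v,u]
    K=np.array([[m["fx"],0,m["cx"]],[0,m["fy"],m["cy"]],[0,0,1.]])
    s=cv2.undistortPoints(np.c_[u,v].astype(float)[:,None],K,np.array([m["k1"],0,0,0.]))[:,0]
    P=np.c_[s*d[:,None],d]
    return P@rot(m["attitude"]).T+np.array(m["xyz"])
def rot(a):
    a=np.array(a,float)
    return R.from_euler("xyz",a,degrees=True).as_matrix() if a.shape==(3,) else a
E
python3 - <<'E'
from h import *
o=monitor.get_obs();print({k:np.round(v,3) for k,v in o.items()})
for n in("top","side"):
    print(n,camera_model(n))
    p,d=read_camera(n);cv2.imwrite(f"pics/{n}0.png",p[:,:,::-1])
    for t in("handle_left","handle_right","lid_left","lid_right"):
        for r in regions_of(n,t)[:3]:
            q=pts(n,d,r["pixels"])
            print(n,t,round(r["p"],2),r["pixel"],r["pixels"].sum(),np.round(np.percentile(q,[2,50,98],axis=0),3).tolist() if len(q) else None)
E
```

```text
{'time_s': np.float64(0.0), 'qpos': array([-65.31 ,  18.442,  -4.014,  83.174,   1.297,  78.542,  -3.258]), 'joint_velocities': array([-0.131,  0.014,  0.048,  0.032, -0.002, -0.027, -0.031]), 'effort': array([-1.0000e-03, -4.9128e+01, -4.0500e-01, -3.1255e+01, -6.4000e-02,
        4.3000e-02,  0.0000e+00]), 'tool_pos': array([0.263, 0.594, 0.24 ]), 'tool_rot': array([-176.063,   89.886, -109.943]), 'force': array([-0.304,  1.407,  0.833]), 'wrist_torque': array([ 0.04 ,  0.011, -0.038]), 'grip_width': np.float64(0.087)}
top {'fx': 602.039833693004, 'fy': 602.039833693004, 'cx': 320.2239753817127, 'cy': 242.78071199333553, 'k1': -0.005610178854487963, 'xyz': array([0.5329746 , 0.00492438, 0.946188  ]), 'attitude': array([-177.94188465,   -0.33120759,  -89.14260236])}
top handle_left 0.79 [186.7, 209.4] 5402 [[0.54, 0.155, 0.036], [0.615, 0.199, 0.039], [0.69, 0.245, 0.085]]
top handle_right 0.67 [409.8, 198.3] 5504 [[0.557, -0.18, 0.036], [0.634, -0.13, 0.039], [0.71, -0.079, 0.085]]
top lid_left 0.87 [185.5, 208.3] 5550 [[0.539, 0.154, 0.035], [0.614, 0.199, 0.039], [0.69, 0.246, 0.085]]
top lid_right 0.57 [404.3, 201.4] 5436 [[0.557, -0.18, 0.036], [0.634, -0.13, 0.039], [0.709, -0.08, 0.085]]
side {'fx': 443.347209922461, 'fy': 443.347209922461, 'cx': 318.36214304119557, 'cy': 242.72633999209464, 'k1': -0.012925826943669004, 'xyz': array([ 0.21725027, -0.41013974,  0.50597713]), 'attitude': array([-129.52413533,   -0.83194976,  -41.26326538])}
side handle_left 0.66 [258.1, 189.4] 2144 [[0.539, 0.153, 0.038], [0.604, 0.189, 0.042], [0.693, 0.247, 0.087]]
side handle_right 0.66 [400.7, 280.9] 4117 [[0.555, -0.184, 0.038], [0.626, -0.141, 0.041], [0.714, -0.08, 0.087]]
side lid_left 0.96 [257.1, 190.0] 1986 [[0.539, 0.155, 0.039], [0.604, 0.189, 0.042], [0.692, 0.243, 0.087]]
side lid_right 0.91 [400.2, 280.2] 4106 [[0.555, -0.184, 0.038], [0.626, -0.141, 0.041], [0.714, -0.081, 0.087]]
```

```bash
cat >> h.py <<'E'
def handle(n,side):
    p,d=read_camera(n); r=regions_of(n,"lid_"+side)
    if not r: return None
    q=pts(n,d,r[0]["pixels"]); t=q[q[:,2]>.078]; lid=q[(q[:,2]<.046)&(q[:,2]>.03)]
    box=cv2.minAreaRect((t[:,:2]*1000).astype(np.float32))
    lb=cv2.minAreaRect((lid[:,:2]*1000).astype(np.float32))
    return np.round(box[0],0),np.round(box[1],0),np.round(box[2],1),"topz",round(float(np.median(t[:,2])),4),"lid",np.round(lb[0],0),np.round(lb[1],0),round(lb[2],1),len(t)
E
python3 - <<'E'
from h import *
for n in("top","side"):
    for s in("left","right"): print(n,s,handle(n,s))
a=cv2.imread("pics/top0.png");b=cv2.imread("pics/side0.png")
cv2.imwrite("pics/both.png",cv2.resize(np.vstack([a[60:400],b[80:400]]),None,fx=.9,fy=.9))
E
```

```text
top left None
top right (array([ 567., -153.]), array([14., 40.]), np.float64(19.3), 'topz', 0.0844, 'lid', array([ 634., -130.]), array([160.,  79.]), 19.5, 270)
side left (array([549., 184.]), array([15., 40.]), np.float64(13.4), 'topz', 0.0856, 'lid', array([618., 199.]), array([166.,  85.]), 13.2, 164)
side right (array([ 568., -154.]), array([15., 40.]), np.float64(20.5), 'topz', 0.086, 'lid', array([ 637., -130.]), array([167.,  83.]), 18.9, 333)
```

View pics/both.png

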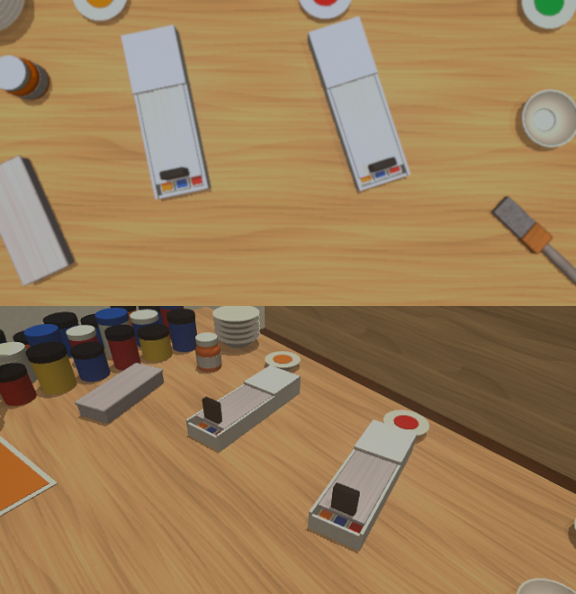

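```bash
cat >> h.py <<'E'
def go(x,y,z,yaw):
    o=monitor.get_obs(); M=rot(o["tool_rot"]); d=M.T@(np.array([x,y,z])-o["tool_pos"])
    zz=M[:,2]; best=[]
    for s in(0,180):
        a=np.radians(yaw+s); t=np.array([np.cos(a),np.sin(a),0])
        # turn about tool x (pointing down)
        best.append(np.degrees(np.arctan2(np.dot(np.cross(zz,t),M[:,0]),np.dot(zz,t))))
    print("t",round(float(o["time_s"]),2),"q7",o["qpos"][6].round(1),"axes",M.T.round(3).tolist(),"shift",d.round(4),"turns",np.round(best,1),"F",o["force"].round(1))
E
python3 - <<'E'
from h import *
go(.549,.184,.20,13.3)
go(.549,.184,.068,13.3)
E
```

```text
t 0.9 q7 -3.3 axes [[0.0, 0.0, -1.0], [-0.914, 0.405, -0.0], [0.405, 0.914, 0.0]] shift [ 0.0416 -0.4275 -0.2595] turns [  52.8 -127.2] F [-0.1  1.4 -0.4]
t 0.9 q7 -3.3 axes [[0.0, 0.0, -1.0], [-0.914, 0.405, -0.0], [0.405, 0.914, 0.0]] shift [ 0.1736 -0.4275 -0.2595] turns [  52.8 -127.2] F [-0.1  1.4 -0.4]
```

{"name": "step_arm", "arguments": {
  "deltas": [
    [1,0.005,-0.05,-0.03,6],
    [1,0.01,-0.1,-0.06,13],
    [1,0.015,-0.15,-0.09,20],
    [1,0.02,-0.2,-0.12,27],
    [1,0.025,-0.25,-0.15,34],
    [1,0.03,-0.3,-0.18,41],
    [1,0.035,-0.35,-0.21,47],
    [1,0.04,-0.39,-0.237,51],
    [1,0.042,-0.42,-0.255,52.8],
    [1,0.042,-0.4275,-0.2595,52.8],
    [1,0.042,-0.4275,-0.2595,52.8],
    [1,0.042,-0.4275,-0.2595,52.8]
  ]
}}

```text
time_s: 2.4
tool_pos: [0.5481, 0.1862, 0.1996]
tool_rot: [97.0, 89.9, 110.5]
force: [0.3, 0.4, 0.4]
grip_width: 0.0871
```

Run:
```python
from h import *
go(.549,.184,.068,13.3)
print(handle("side","left"),handle("side","right"))
print(handle("top","right"))
go(.549,.184,.068,13.3)
```

```text
t 2.4 q7 -4.7 axes [[-0.0, 0.001, -1.0], [-0.233, 0.972, 0.001], [0.972, 0.233, -0.0]] shift [ 0.1316 -0.0025  0.0004] turns [   0.2 -179.8] F [0.3 0.4 0.4]
(array([548., 182.]), array([14., 39.]), np.float64(21.5), 'topz', 0.0854, 'lid', array([618., 200.]), array([162.,  84.]), 11.9, 150) (array([ 569., -154.]), array([15., 40.]), np.float64(19.4), 'topz', 0.086, 'lid', array([ 637., -131.]), array([166.,  81.]), 18.8, 325)
(array([ 567., -153.]), array([14., 40.]), np.float64(19.3), 'topz', 0.0843, 'lid', array([ 634., -130.]), array([160.,  81.]), 18.6, 271)
t 2.7 q7 -4.7 axes [[0.0, 0.0, -1.0], [-0.231, 0.973, 0.0], [0.973, 0.231, 0.0]] shift [ 1.316e-01 -7.000e-04  1.000e-04] turns [ 1.000e-01 -1.799e+02] F [ 0.1 -0.3  0.7]
```

{"name": "step_arm", "arguments": {
  "deltas": [
    [1,0.04,0,0,0],
    [1,0.09,0,0,0],
    [1,0.125,0,0,0],
    [1,0.131,0,0,0],
    [-1,0.131,0,0,0],
    [-1,0.131,0,0,0],
    [-1,0.131,0,0,0],
    [-1,0.131,0,0,0],
    [-1,0.131,0,0,0]
  ],
  "newtons": 15
}}

```text
time_s: 3.82
tool_pos: [0.5492, 0.1841, 0.0689]
tool_rot: [16.8, 90.0, 30.2]
force: [-0.2, -0.5, -0.6]
grip_width: 0.0449
```

{"name": "step_arm", "arguments": {
  "deltas": [
    [-1,0,0,0,0],
    [-1,0,0,0,0],
    [-1,0,0,0,0],
    [-1,0,0,0,0],
    [-1,0,0,0,0]
  ]
}}

```text
time_s: 4.45
tool_pos: [0.549, 0.184, 0.0685]
tool_rot: [61.0, 90.0, 74.3]
force: [0.8, 0.8, -0.9]
grip_width: 0.0142
```

{"name": "step_arm", "arguments": {
  "deltas": [
    [-1,0,0,0.005,0],
    [-1,0,0,0.01,0],
    [-1,0,0,0.015,0],
    [-1,0,0,0.018,0],
    [-1,0,0,0.018,0]
  ]
}}

```text
time_s: 5.08
tool_pos: [0.5673, 0.1882, 0.0686]
tool_rot: [-9.5, 89.9, 3.8]
force: [1.1, 0.1, -1.4]
grip_width: 0.0142
```

{"name": "step_arm", "arguments": {
  "deltas": [
    [-1,0,0,0.003,0],
    [-1,0,0,0.006,0],
    [-1,0,0,0.006,0]
  ]
}}

```text
time_s: 5.45
tool_pos: [0.5728, 0.1895, 0.0685]
tool_rot: [-17.9, 90.0, -4.6]
force: [-0.4, -1.2, 0.2]
grip_width: 0.0136
```

{"name": "step_arm", "arguments": {
  "deltas": [
    [-1,0,0,0.003,0],
    [-1,0,0,0.006,0],
    [-1,0,0,0.006,0]
  ]
}}

```text
time_s: 5.82
tool_pos: [0.5787, 0.1908, 0.0686]
tool_rot: [-17.9, 90.0, -4.6]
force: [1.1, -0.6, -0.2]
grip_width: 0.014
```

{"name": "step_arm", "arguments": {
  "deltas": [
    [-1,0,0,0.003,0],
    [-1,0,0,0.006,0],
    [-1,0,0,0.006,0]
  ]
}}

```text
time_s: 6.2
tool_pos: [0.5846, 0.1922, 0.0685]
tool_rot: [-20.2, 90.0, -6.9]
force: [1.1, -2.0, -1.1]
grip_width: 0.0139
```

{"name": "step_arm", "arguments": {
  "deltas": [
    [-1,0,0,0.003,0],
    [-1,0,0,0.006,0],
    [-1,0,0,0.006,0]
  ]
}}

```text
time_s: 6.58
tool_pos: [0.5904, 0.1936, 0.0686]
tool_rot: [-18.6, 90.0, -5.3]
force: [0.5, -2.1, -0.9]
grip_width: 0.0141
```

{"name": "step_arm", "arguments": {
  "deltas": [
    [-1,0,0,0.003,0],
    [-1,0,0,0.006,0],
    [-1,0,0,0.006,0]
  ]
}}

```text
time_s: 6.95
tool_pos: [0.5963, 0.1949, 0.0685]
tool_rot: [-23.0, 90.0, -9.6]
force: [0.6, -2.9, -1.2]
grip_width: 0.0139
```

{"name": "step_arm", "arguments": {
  "deltas": [
    [-1,0,-0.0005,0.003,0],
    [-1,0,-0.001,0.006,0],
    [-1,0,-0.001,0.006,0]
  ]
}}

```text
time_s: 7.32
tool_pos: [0.6021, 0.1962, 0.0686]
tool_rot: [38.2, 89.9, 51.5]
force: [-0.4, -0.8, -1.0]
grip_width: 0.014
```

Run:
```python
from h import *
p,d=read_camera("side");cv2.imwrite("pics/side1.png",cv2.resize(p[100:380,150:470,::-1],None,fx=2,fy=2))
o=monitor.get_obs();print(o["force"].round(1),o["wrist_torque"].round(2))
```

```text
[-0.8 -1.4 -1. ] [-0.26 -0.05 -0.13]
```

View pics/side1.png

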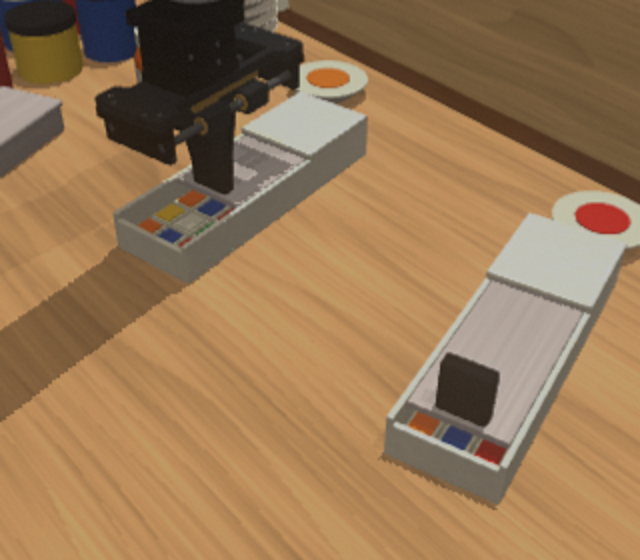

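The picture shows the gripper on the left handle (about 215,165 in the crop), with two rows of pans bared. The lid has moved 54 mm, past the jam distance, so the left lid is the free one. I'll carry on to its end stop.

{"name": "step_arm", "arguments": {
  "deltas": [
    [-1,0,0,0.004,0],
    [-1,0,0,0.008,0],
    [-1,0,0,0.01,0],
    [-1,0,0,0.01,0]
  ]
}}

```text
time_s: 7.88
tool_pos: [0.6119, 0.1984, 0.0686]
tool_rot: [34.1, 89.9, 47.4]
force: [-0.2, 0.1, -1.0]
grip_width: 0.0136
```

{"name": "step_arm", "arguments": {
  "deltas": [
    [-1,0,-0.0005,0.003,0],
    [-1,0,-0.001,0.006,0],
    [-1,0,-0.001,0.006,0]
  ]
}}

```text
time_s: 8.25
tool_pos: [0.6177, 0.1996, 0.0685]
tool_rot: [64.4, 89.9, 77.7]
force: [-1.7, 3.6, -1.2]
grip_width: 0.0139
```

{"name": "step_arm", "arguments": {
  "deltas": [
    [-1,0,0,0.003,0],
    [-1,0,0,0.005,0],
    [-1,0,0,0.005,0]
  ]
}}

```text
time_s: 8.62
tool_pos: [0.6187, 0.1998, 0.0685]
tool_rot: [168.7, 89.5, -178.0]
force: [-12.4, 1.2, 7.1]
grip_width: 0.014
```

{"name": "step_arm", "arguments": {
  "deltas": [
    [-1,0,0,-0.004,0],
    [-1,0,0,-0.004,0],
    [1,0,0,-0.004,0],
    [1,0,0,-0.004,0],
    [1,0,0,-0.004,0],
    [1,0,0,-0.004,0],
    [1,-0.04,0,-0.004,0],
    [1,-0.1,0,-0.004,0],
    [1,-0.12,0,-0.004,0],
    [1,-0.12,0,-0.004,0]
  ]
}}

```text
time_s: 9.88
tool_pos: [0.6195, 0.1986, 0.1902]
tool_rot: [9.3, 89.8, 22.6]
force: [0.4, 0.0, -0.3]
grip_width: 0.0834
```

Run:
```python
from h import *
for s in("left","right"): print(handle("side",s))
print(handle("top","right"))
go(.5675,-.1535,.19,19.4)
```

```text
(array([619., 198.]), array([15., 40.]), np.float64(14.0), 'topz', 0.0857, 'lid', array([652., 210.]), array([93., 86.]), 13.1, 145)
(array([ 569., -154.]), array([15., 40.]), np.float64(17.2), 'topz', 0.0859, 'lid', array([ 637., -132.]), array([166.,  82.]), 17.8, 327)
(array([ 568., -153.]), array([14., 40.]), np.float64(19.4), 'topz', 0.0846, 'lid', array([ 634., -130.]), array([160.,  81.]), 18.7, 270)
t 10.18 q7 -1.9 axes [[-0.003, -0.001, -1.0], [-0.23, 0.973, -0.001], [0.973, 0.23, -0.003]] shift [-0.0029 -0.3307 -0.1298] turns [ -6.1 173.9] F [-0.  -0.7 -0.1]
```

{"name": "step_arm", "arguments": {
  "deltas": [
    [1,0,-0.05,-0.02,-1],
    [1,0,-0.1,-0.04,-2],
    [1,0,-0.15,-0.06,-3],
    [1,0,-0.2,-0.08,-4],
    [1,0,-0.25,-0.1,-5],
    [1,0,-0.3,-0.118,-6],
    [1,0,-0.325,-0.128,-6],
    [1,0,-0.331,-0.13,-6],
    [1,0,-0.331,-0.13,-6]
  ]
}}

```text
time_s: 11.3
tool_pos: [0.5684, -0.1525, 0.188]
tool_rot: [113.6, 89.9, 132.9]
force: [0.2, 0.2, -0.7]
grip_width: 0.087
```

Run:
```python
from h import *
go(.5675,-.1535,.068,19.2)
```

```text
t 11.3 q7 37.5 axes [[-0.001, 0.001, -1.0], [-0.331, 0.943, 0.001], [0.943, 0.331, -0.0]] shift [ 0.12   -0.0007 -0.0011] turns [   0.2 -179.8] F [ 0.2  0.2 -0.7]
```

{"name": "step_arm", "arguments": {
  "deltas": [
    [1,0.04,0,0,0],
    [1,0.09,0,0,0],
    [0.5,0.115,0,0,0],
    [-1,0.12,0,0,0],
    [-1,0.12,0,0,0],
    [-1,0.12,0,0,0],
    [-1,0.12,0,0,0],
    [-1,0.12,0,0,0],
    [-1,0.12,0,0,0],
    [-1,0.12,0,0,0],
    [-1,0.12,0,0,0],
    [-1,0.12,0,0,0]
  ]
}}

```text
time_s: 12.8
tool_pos: [0.5684, -0.1536, 0.0686]
tool_rot: [24.8, 90.0, 44.1]
force: [-0.3, 0.2, 0.3]
grip_width: 0.0141
```

{"name": "step_arm", "arguments": {
  "deltas": [
    [-1,0,0,0,0],
    [-1,0,0,0.004,0],
    [-1,0,0,0.008,0],
    [-1,0,0,0.012,0],
    [-1,0,0,0.016,0],
    [-1,0,0,0.018,0],
    [-1,0,0,0.018,0]
  ]
}}

```text
time_s: 13.68
tool_pos: [0.5859, -0.1477, 0.0686]
tool_rot: [-29.5, 89.9, -10.2]
force: [0.8, -0.7, 0.7]
grip_width: 0.0136
```

{"name": "step_arm", "arguments": {
  "deltas": [
    [-1,0,0,0.003,0],
    [-1,0,0,0.005,0],
    [-1,0,0,0.005,0]
  ]
}}

```text
time_s: 14.05
tool_pos: [0.5904, -0.1461, 0.0686]
tool_rot: [-38.7, 90.0, -19.4]
force: [0.6, -1.7, 0.9]
grip_width: 0.0144
```

{"name": "step_arm", "arguments": {
  "deltas": [
    [-1,0,0,0.003,0],
    [-1,0,0,0.005,0],
    [-1,0,0,0.005,0]
  ]
}}

```text
time_s: 14.42
tool_pos: [0.5952, -0.1444, 0.0686]
tool_rot: [-39.6, 90.0, -20.3]
force: [0.7, -1.8, 0.9]
grip_width: 0.0139
```

{"name": "step_arm", "arguments": {
  "deltas": [
    [-1,0,0,0.003,0],
    [-1,0,0,0.005,0],
    [-1,0,0,0.005,0]
  ]
}}

```text
time_s: 14.8
tool_pos: [0.5977, -0.1436, 0.0685]
tool_rot: [164.5, 89.8, -176.2]
force: [-6.5, -2.3, 5.8]
grip_width: 0.0139
```

{"name": "step_arm", "arguments": {
  "deltas": [
    [-1,0,0,0.003,0],
    [-1,0,0,0.003,0]
  ]
}}

```text
time_s: 15.05
tool_pos: [0.598, -0.1436, 0.0685]
tool_rot: [162.7, 89.5, -178.1]
force: [-12.5, -3.4, 11.5]
grip_width: 0.0138
```

Run:
```python
from h import *
print(handle("top","left"))
for s in("left","right"): print(handle("side",s))
p,d=read_camera("side");cv2.imwrite("pics/side2.png",cv2.resize(p[100:380,150:470,::-1],None,fx=2,fy=2))
o=monitor.get_obs();print(o["force"].round(1),o["tool_pos"])
```

```text
(array([617., 200.]), array([14., 39.]), np.float64(12.3), 'topz', 0.0848, 'lid', array([649., 209.]), array([87., 80.]), 12.7, 284)
(array([619., 199.]), array([16., 40.]), np.float64(10.4), 'topz', 0.0856, 'lid', array([652., 209.]), array([92., 85.]), 12.2, 147)
(array([ 561., -184.]), array([91., 39.]), np.float64(2.6), 'topz', 0.126, 'lid', array([ 652., -127.]), array([134.,  79.]), 18.2, 19)
[-13.1  -3.6  10.6] [ 0.59797015 -0.14358681  0.06844488]
```

View pics/side2.png

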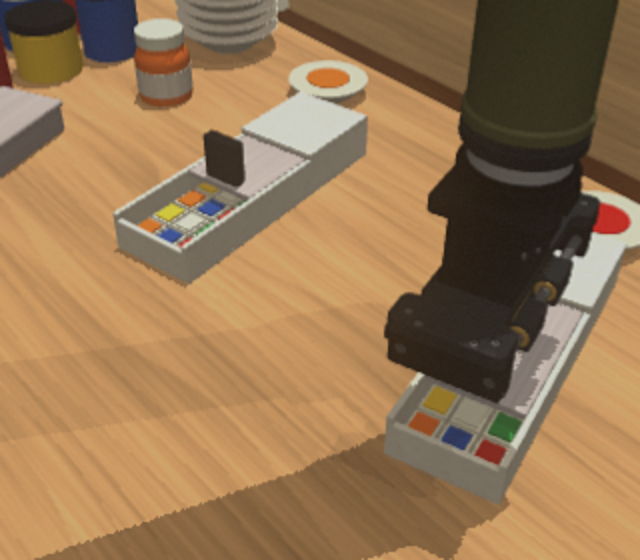

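The left lid stands open (handle at 225,158, nearly three rows of pans bared). The right lid has stopped hard with two rows bared, after 31 mm of travel, so it is the jammed one. I'll now slide it shut.

{"name": "step_arm", "arguments": {
  "deltas": [
    [-1,0,0,-0.006,0],
    [-1,0,0,-0.012,0],
    [-1,0,0,-0.018,0],
    [-1,0,0,-0.024,0],
    [-1,0,0,-0.03,0],
    [-1,0,0,-0.036,0],
    [-1,0,0,-0.04,0],
    [-1,0,0,-0.04,0]
  ]
}}

```text
time_s: 16.4
tool_pos: [0.5637, -0.1552, 0.0686]
tool_rot: [152.4, 89.9, 171.7]
force: [-1.1, -3.3, 1.1]
grip_width: 0.0137
```

{"name": "step_arm", "arguments": {
  "deltas": [
    [-1,0,0,-0.003,0],
    [-1,0,0,-0.005,0],
    [-1,0,0,-0.005,0]
  ]
}}

```text
time_s: 16.77
tool_pos: [0.5597, -0.1566, 0.0686]
tool_rot: [122.8, 90.0, 142.2]
force: [1.2, -2.0, 0.2]
grip_width: 0.014
```

{"name": "step_arm", "arguments": {
  "deltas": [
    [-1,0,0,-0.003,0],
    [-1,0,0,-0.005,0],
    [-1,0,0,-0.005,0]
  ]
}}

```text
time_s: 17.15
tool_pos: [0.5548, -0.1582, 0.0686]
tool_rot: [131.7, 90.0, 151.0]
force: [0.6, -1.7, -0.5]
grip_width: 0.014
```

{"name": "step_arm", "arguments": {
  "deltas": [
    [-1,0,0,-0.003,0],
    [-1,0,0,-0.005,0],
    [-1,0,0,-0.005,0]
  ]
}}

```text
time_s: 17.52
tool_pos: [0.5537, -0.1585, 0.0687]
tool_rot: [-18.5, 89.6, 0.9]
force: [10.6, -0.8, -7.6]
grip_width: 0.0141
```

{"name": "step_arm", "arguments": {
  "deltas": [
    [-1,0,0,0.003,0],
    [-1,0,0,0.003,0],
    [1,0,0,0.003,0],
    [1,0,0,0.003,0],
    [1,0,0,0.003,0],
    [1,0,0,0.003,0],
    [1,-0.04,0,0.003,0],
    [1,-0.1,0,0.003,0],
    [1,-0.15,0,0.003,0],
    [1,-0.15,-0.05,-0.02,0],
    [1,-0.15,-0.1,-0.04,0],
    [1,-0.15,-0.1,-0.04,0]
  ]
}}

```text
time_s: 19.02
tool_pos: [0.5434, -0.2735, 0.219]
tool_rot: [-119.0, 89.8, -100.2]
force: [0.2, -0.1, 1.1]
grip_width: 0.0866
```

Run:
```python
from h import *
for n in("top","side"):
  for s in("left","right"): print(n,s,handle(n,s))
p,d=read_camera("side");cv2.imwrite("pics/side3.png",cv2.resize(p[100:380,150:470,::-1],None,fx=2,fy=2))
o=monitor.get_obs();print(o["time_s"],o["force"].round(1),o["tool_pos"],o["grip_width"])
```

```text
top left (array([617., 200.]), array([15., 40.]), np.float64(13.7), 'topz', 0.0849, 'lid', array([649., 209.]), array([87., 80.]), 13.0, 279)
top right (array([ 553., -158.]), array([14., 41.]), np.float64(18.7), 'topz', 0.0844, 'lid', array([ 626., -133.]), array([177.,  82.]), 19.2, 269)
side left (array([618., 198.]), array([15., 38.]), np.float64(14.8), 'topz', 0.0858, 'lid', array([652., 208.]), array([92., 81.]), 13.2, 142)
side right (array([ 513., -212.]), array([166.,  38.]), np.float64(52.5), 'topz', 0.0861, 'lid', array([ 630., -133.]), array([182.,  81.]), 18.1, 353)
19.475 [-0.1 -0.1  0.3] [ 0.54607909 -0.26645184  0.21855091] 0.08707234414920045
```

View pics/side3.png

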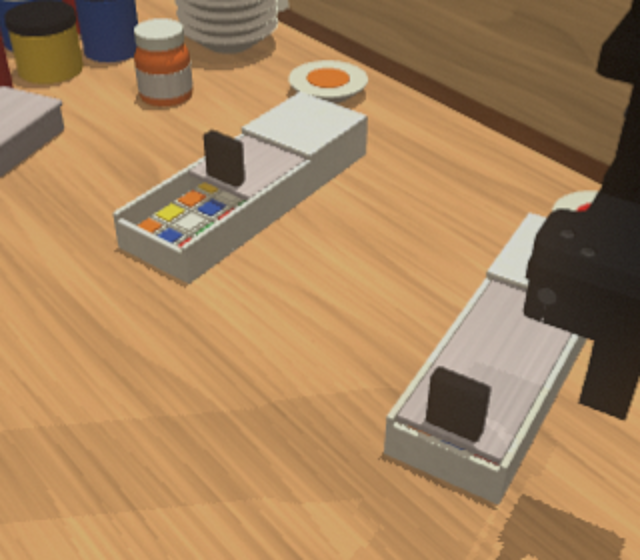

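The right lid is shut (handle at 458,403, no pans showing). The left lid is still fully open (handle at 225,158), and the gripper is clear of both.

```bash
python3 -c "
from cell import env; print(env.sign_off())"
```

```text
the job is handed in; nothing more can be done
None
```

The job is done and handed in at about 19.5 s of the 51 s allowed; the sign-off reports no verdict.

- **Left lid (the good one):** I slid it about 72 mm further open until it met its end stop, where the force reached about 12 N. It was left fully open. In the last check about 90 mm of its 180 mm lid still showed, with the handle at (0.617, 0.200).
- **Right lid (the jammed one):** it stopped hard after about 31 mm of travel, with the left lid still open beside it. I then slid it back about 47 mm until it met the shut stop at about 11 N. The last picture shows no paint pans, and about 177–182 mm of the lid is visible.

The gripper finished open and clear of both boxes, with about 0 N on the wrist.

The camera checks had a few faults:
- The first top-camera check missed the left lid, so that grasp relied on the side camera, which had also given its position in the first look.
- In the last check the side camera's fit of the right handle was spoiled by the gripper standing in view. The top camera gave that handle at (0.553, -0.158), which agrees with where the arm let go of it.
- Otherwise the two cameras agreed to about 4 mm.

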